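Build up the specimen chamber on the octagonal stage

TASK

Build up the specimen chamber on the octagonal platform, one piece at a time from the bottom up, each set down and let go before the next is fetched: first the taller of the two black risers centred on the platform, then the wide metal chamber centred on the riser with its mouth up, then the white dish inside the chamber, and last the knobbed cover seated squarely in the mouth of the dish. Leave the shorter riser where it stands and the round platform as it is.

Things in the scene. Friction and masses are not known exactly. Their poses are not given: they have to be found in the camera images.
- octagon_top (a point): Centre of the upper face of the octagonal platform: a fixed black octagonal plate 130 mm across flats with four small steel dots, its flat top 30 mm above the table. It stands to the left or the right of the loose things, swapped at random with the round platform. z up.
- round_top (a point): Centre of the upper face of the round platform: a fixed black round plate, diameter 124 mm, top 30 mm above the table. Not used.
- tall_riser_mid (a point): Centre (half-way up) of the tall riser: a loose solid black cylinder, diameter 60 mm, height 50 mm, flat on both ends, two thin steel bands round its side, a small steel dot in the middle of its top; about 0.35 kg. It stands upright on the table; z is its axis.
- short_riser_mid (a point): Centre (half-way up) of the short riser: a low, wide black cylinder, diameter 76 mm, height 25 mm, without bands, a small steel dot in the middle of its top; 0.28 kg. It is a spare and is to be left where it stands.
- chamber_mid (a point): Centre (half-way up) of the chamber: a loose round aluminium cup, outer diameter 62 mm, height 26 mm, wall 4 mm (inner diameter 54 mm), floor 6 mm thick, straight outside wall; about 0.1 kg. It stands mouth up; z points out of the mouth.
- dish_mid (a point): Centre (half-way up) of the dish: a loose white plastic round pot, outer diameter 42 mm, height 42 mm, wall 3 mm (inner diameter 36 mm), floor 4 mm thick; about 0.06 kg. It stands mouth up; z points out of the mouth. Standing in the chamber it rises 22 mm above the chamber's rim.
- objective_mid (a point): Centre (half-way up) of a brass microscope objective standing among the other things: stepped and tapering upwards, diameter 34 mm, height 52 mm. A bystander, not used.
- cover_mid (a point): Centre (half-way up its 36 mm height) of the cover: a loose aluminium disc, diameter 48 mm, 5 mm thick, its upper face 7 mm below this point; on it a black knob, diameter 16 mm, 25 mm high; below it a round spigot, diameter 26 mm, 6 mm deep, on which it stands. Seated, the spigot is in the dish's mouth and the disc lies on its rim. 0.05 kg; z up along the knob.
There are look-alikes about, which are no part of the job. Leave any purple look-alike of the part that bears cover_mid alone. Leave any purple look-alike of the part that bears dish_mid alone.

How it is judged:
By the outcome, as a careful person would: the job done as asked, in the order asked, and still so for the second after the job is handed in, with the robot touching nothing.
It also fails if it takes over 128 s, if anything falls off the work surface, if the arm or the gripper's body presses on something with over 40 N, if the wrist force passes 120 N, or if a joint passes its speed limit or range.

ROBOT

A 6-joint arm with a two-finger parallel gripper is mounted at the origin on the work surface. World frame = base frame: x ahead of the robot, y to its left, z up, the work surface at z = 0. Lengths are in m, angles in rad, forces in N, time in s.
With the tool pointing down it reaches from about 0.35 to 0.85 m from the base axis. Payload 8.1 kg.
Tool frame: the origin (TCP) lies midway between the tips of the shut fingers; the grasp point (between the pads) lies behind it (r.hold_point_z is the z of the grasp point in the tool frame, in m); z points along the fingers, y is the line along which they close (so a half turn about z gives the same grasp; the last joint's range is limited). The gripper opens to 93 mm and grips with 3 to 60 N. Pads are 15 mm wide; open, the fingers measure 128 mm over their backs; the gripper's body (75 mm by 188 mm) begins 65 mm behind the grasp point.
Start: joints at [1.261, 0.13, 1.488, -0, 1.523, -0.085], TCP at [0.134, 0.585, 0.219] pointing down, gripper open.
Joint ranges: [-2.96, 2.96], [-0.89, 2.26], [0.02, 2.5], [-1.34, 4.48], [0, 2.73], [-2.66, 2.66]. Speed limits (rad/s): [2.39, 2.39, 2.79, 3.14, 3.14, 3.14].

INTERFACE

Orientations are given as [roll, pitch, yaw] about the fixed x, y, z axes, in that order (R = Rz(yaw) Ry(pitch) Rx(roll)).
In Python, from cell import r, vision, workorder gives the robot as it stands.
- The arm moves only by the shell command python3 -m inch 'ROWS' [FORCE]. ROWS is JSON, a list of rows, each a list of 3 entries, a list of its own where there are three numbers: the shift along the tool's x, y, z in m, then the turn about the tool's z in rad, then the closure, from 0 (fully open) to 1 (shut). In form: [[[x, y, z], turn, jaw], ...]. A call has 1 to 8 rows; each row shifts and turns the commanded pose from where the row before left it, along the tool's axes as they then stand; what a row does not reach is not made up. A row lasts 1/8 s, in which the tool goes at most 62.5 mm and 10.7 degrees, less where a joint would pass 70% of its speed; a pose out of reach is approached as far as the arm can. A call is refused whole if a number of a shift passes 0.0625 or a number of a turn 0.188, either way. A call with a gripper value outside its range is refused whole. The fingers move at their own pace and stop on an object; FORCE is the grip in N (left out, the last holds). Time passes only in rows, so rows that do not move let the fingers close. It gives the time, the measured TCP pose, the force, the opening and the grip force at its end, in the units of the state.
- r.read_state(): the state, without advancing time (a new reading comes with each control period).
- vision.read_camera(name): name is "scene" or "top" or "wrist"; returns the picture (400x640x3 uint8, red, green, blue); there is no depth.
- vision.get_calibration(name): a dict with "vertical_fov" (degrees; the focal length in pixels is half the picture's height over the tangent of half this angle, whatever the lens; pixels are square), "cx", "cy" (the principal point, pixels), "k1" (the pictures are not rectified: a ray, as slopes to the right and down, at radius r is drawn at 1 + k1 r^2 times it, then the intrinsics apply), "T" (4x4, takes a point from camera to world coordinates); the wrist camera has in their place "tool_from_camera" (4x4, takes a point from camera to tool coordinates, whose origin is the TCP and whose axes are the flange's). Camera axes: x right, y up, looking along -z (the intrinsics and any distortion apply to the point x, -y, -z); pixel columns grow to the right and rows downward; lengths in m; the calibration is good to about 2 mm. A picture is of the moment at which its call begins: read the wrist's pose just before it. get_calibration takes no time and is no camera call.
- workorder.sign_off(): hands the job in; it is judged then, once.
The state is a dict: "time_s": time; "joints": joint angles; "qvel": joint speeds; "effort": joint torques, N m; "eef_pos": TCP position; "eef_rot": TCP orientation; "wrist_force": force on the tool from outside, world axes, zero at the start; "moment": the same for the moment, N m; "width": opening from 0.0 (shut) to 1.0 (fully open); "grasp_force": force on a finger pad.
Only numpy, scipy, OpenCV 4.12 (cv2) and the standard library are available. Lean on these libraries where they do the work, as an engineer would, in place of code of your own. Each camera call takes 0.05 s, during which the arm holds its last target. There are 200 camera calls.

## Working session

There is one attempt and no reset: what is moved stays moved. The work goes in short steps, Python scripts to look and compute and a shell command to move; the robot and the scene stay as the last step left them, time stands still between calls to the robot, and variables do not carry over. Pictures are saved under pics/ and viewed, at most 14 in all, crops included, and the job is handed in when it is done.

```bash
mkdir -p pics; ls; cat > h.py <<'E'
import numpy as np, cv2
from scipy.spatial.transform import Rotation as R
from cell import r, vision, workorder
def snap(n,f=None):
    s=r.read_state(); im=vision.read_camera(n)
    if f: cv2.imwrite('pics/'+f,im[:,:,::-1])
    return im,s
def cam(n,s):
    c=vision.get_calibration(n)
    if n=='wrist':
        T=np.eye(4); T[:3,:3]=R.from_euler('xyz',s['eef_rot']).as_matrix(); T[:3,3]=s['eef_pos']
        T=T@np.array(c['tool_from_camera'])
    else: T=np.array(c['T'])
    f=200/np.tan(np.radians(c['vertical_fov'])/2)
    return c,T,f
def ray(n,s,u,v):
    c,T,f=cam(n,s)
    K=np.array([[f,0,c['cx']],[0,f,c['cy']],[0,0,1.]])
    p=cv2.undistortPoints(np.array([[[u,v]]],float),K,np.array([c['k1'],0,0,0.]))[0,0]
    d=T[:3,:3]@np.array([p[0],-p[1],-1]); return T[:3,3],d
def onz(n,s,u,v,z):
    o,d=ray(n,s,u,v); return o+d*(z-o[2])/d[2]
E
python3 - <<'E'
from h import *
np.set_printoptions(precision=4,suppress=True)
for n in ['scene','top','wrist']:
    im,s=snap(n,n+'0.png'); print(vision.get_calibration(n))
print(s, r.hold_point_z)
E
```

```text
pics
{'vertical_fov': 57.860843643324806, 'cx': 320.57658268205074, 'cy': 199.63474666493576, 'k1': -0.02819755270833874, 'T': array([[-0.0389, -0.6134,  0.7888,  1.2461],
       [ 0.9992, -0.0322,  0.0243,  0.0141],
       [ 0.0105,  0.7892,  0.6141,  0.5858],
       [ 0.    ,  0.    ,  0.    ,  1.    ]])}
{'vertical_fov': 44.41189347827233, 'cx': 320.1192408433176, 'cy': 199.95877904559828, 'k1': -0.15015415212474645, 'T': array([[ 0.0245,  0.9884, -0.1498,  0.3619],
       [-0.9995,  0.027 ,  0.015 ,  0.0114],
       [ 0.0189,  0.1494,  0.9886,  1.4569],
       [ 0.    ,  0.    ,  0.    ,  1.    ]])}
{'vertical_fov': 61.2024323229705, 'cx': 319.5140360483071, 'cy': 196.17791678912806, 'k1': 0.014023273515397387, 'tool_from_camera': array([[ 0.0011,  0.9619,  0.2736,  0.0757],
       [ 1.    , -0.001 , -0.0003,  0.0007],
       [-0.    ,  0.2736, -0.9619, -0.1661],
       [ 0.    ,  0.    ,  0.    ,  1.    ]])}
{'time_s': 0.1, 'joints': array([ 1.2606,  0.1311,  1.4891, -0.    ,  1.523 , -0.0854]), 'qvel': array([-0.0011, -0.0018, -0.0015, -0.0015, -0.001 , -0.0003]), 'effort': array([  0.001 , -56.1344, -49.3096,   0.077 ,   0.029 ,  -0.    ]), 'eef_pos': array([0.1336, 0.5844, 0.2177]), 'eef_rot': array([-3.14  , -0.0001,  2.9168]), 'wrist_force': array([-0.0522,  0.1228, -0.0916]), 'moment': array([ 0.0334, -0.0602,  0.0534]), 'grasp_force': 0.0, 'width': 1.0099569954402947} -0.0188
```

View pics/top0.png

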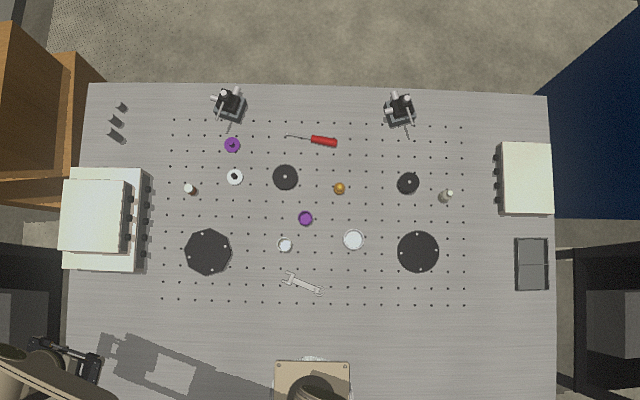

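View pics/scene0.png

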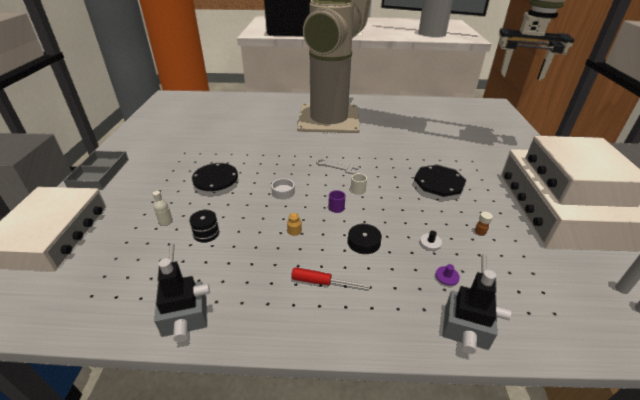

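Top view: octagon (208,252), round platform (418,252), tall riser (408,183), short riser (285,177), chamber (353,240), dish (285,244), cover (235,177), objective (340,188). The purple look-alikes are at (232,145) and (305,218). The scene view agrees: the banded riser is at (204,226).

```bash
cat >> h.py <<'E'
np.set_printoptions(precision=4,suppress=True)
def togo(s,p,yaw):
    "tool-frame shift from state s to world TCP p, and turn to yaw (turn done first: shift in the turned frame is second)"
    d=np.array(p)-s['eef_pos']
    y0=s['eef_rot'][2]
    f=lambda y:np.array([d[0]*np.cos(y)+d[1]*np.sin(y), d[0]*np.sin(y)-d[1]*np.cos(y), -d[2]])
    t=-((yaw-y0+np.pi)%(2*np.pi)-np.pi)
    print('pos',np.array(s['eef_pos']),'yaw %.4f'%y0,'togo now-frame',f(y0),'turned-frame',f(yaw),'turn %.4f'%t,'F',s['wrist_force'],'w %.3f'%s['width'])
E
python3 - <<'E'
from h import *
s=r.read_state()
P=dict(octagon=(208,252,.03),round=(418,252,.03),tall=(408,183,.05),short=(285,177,.025),chamber=(353,240,.026),dish=(285,244,.042),cover=(235,177,.03),objective=(340,188,.05),bottle=(446,195,.05))
for k,(u,v,z) in P.items(): print(k,onz('top',s,u,v,z))
togo(s,onz('top',s,408,183,.15)+0,np.pi/2)
E
```

```text
octagon [0.4158 0.3128 0.03  ]
round [ 0.4316 -0.3011  0.03  ]
tall [ 0.6327 -0.2675  0.05  ]
short [0.6451 0.0959 0.025 ]
chamber [ 0.4629 -0.1094  0.026 ]
dish [0.4451 0.0881 0.042 ]
cover [0.6402 0.2444 0.03  ]
objective [ 0.612  -0.0671  0.05  ]
bottle [ 0.6001 -0.3813  0.05  ]
pos [0.1336 0.5845 0.2178] yaw 2.9167 togo now-frame [-0.6533 -0.7042  0.0678] turned-frame [-0.8321  0.4798  0.0678] turn 1.3460 F [ 0.0964 -0.1648 -1.0386] w 0.997
```

```bash
python3 -m inch '[[[0,0,0],0.168,0],[[0,0,0],0.168,0],[[0,0,0],0.168,0],[[0,0,0],0.168,0],[[0,0,0],0.168,0],[[0,0,0],0.168,0],[[0,0,0],0.168,0],[[0,0,0],0.17,0]]' 20; python3 -m inch '[[[-0.034,0.035,0.002],0,0],[[-0.034,0.035,0.002],0,0],[[-0.034,0.035,0.002],0,0],[[-0.034,0.035,0.002],0,0],[[-0.034,0.035,0.002],0,0],[[-0.034,0.035,0.002],0,0],[[-0.034,0.035,0.002],0,0],[[-0.034,0.035,0.002],0,0]]'; python3 -m inch '[[[0,0,0],0,0],[[0,0,0],0,0]]'
python3 - <<'E'
from h import *
im,s=snap('wrist','w1.png'); togo(s,[.416,.313,.2],np.pi/2)
E
```

```text
time_s: 1.15
eef_pos: [0.1336, 0.5847, 0.2182]
eef_rot: [-3.141, 0.001, 1.565]
wrist_force: [0.2, -0.2, -0.4]
width: 1.0
grasp_force: 0.0
time_s: 2.15
eef_pos: [0.4146, 0.3116, 0.2024]
eef_rot: [-3.141, 0.0, 1.571]
wrist_force: [0.1, 0.3, -0.2]
width: 0.997
grasp_force: 0.0
time_s: 2.4
eef_pos: [0.4134, 0.3131, 0.2024]
eef_rot: [-3.141, -0.0, 1.57]
wrist_force: [-0.0, 1.0, 0.5]
width: 1.001
grasp_force: 0.0
pos [0.4134 0.3131 0.2024] yaw 1.5701 togo now-frame [-0.0001  0.0026  0.0024] turned-frame [-0.0001  0.0026  0.0024] turn -0.0007 F [-0.0057  0.9659  0.5436] w 1.001
```

View pics/w1.png

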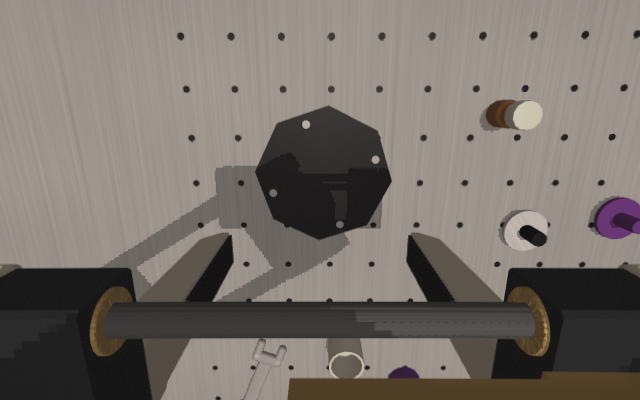

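The wrist view shows the octagon around (323,173), with its dots at (306,125), (375,160), (273,193) and (340,225). The cover is at (526,232), and the dish is at (346,366), partly behind the gripper.

```bash
python3 - <<'E'
from h import *
im,_=cv2.imread('pics/w1.png'),0
s=dict(eef_pos=[.4134,.3131,.2024],eef_rot=[-3.141,0,1.5701])
g=cv2.cvtColor(im,cv2.COLOR_BGR2GRAY)
pts=[]
for u,v in [(306,125),(375,160),(273,193),(340,225)]:
    w=np.clip(g[v-7:v+8,u-7:u+8].astype(float)-90,0,None); yy,xx=np.mgrid[v-7:v+8,u-7:u+8]
    q=(w*xx).sum()/w.sum(),(w*yy).sum()/w.sum(); pts.append(onz('wrist',s,*q,.03)); print(q,pts[-1])
print('dots',np.mean(pts,0))
m=((g<75)*255).astype('uint8'); m[240:]=0
cs,_=cv2.findContours(m,cv2.RETR_EXTERNAL,cv2.CHAIN_APPROX_NONE); c=max(cs,key=cv2.contourArea)
P=np.array([onz('wrist',s,u,v,.03)[:2] for u,v in cv2.convexHull(c)[:,0]])
print(cv2.minEnclosingCircle(P.astype(np.float32)))
s=r.read_state(); togo(s,[.6327,-.2675+0.0,.2],np.pi/2)
E
```

```text
(np.float64(305.58436311787074), np.float64(124.04895437262357)) [0.4002 0.367  0.03  ]
(np.float64(375.02592352559947), np.float64(159.2660401814647)) [0.4698 0.3322 0.03  ]
(np.float64(272.8186968838527), np.float64(192.58923512747876)) [0.3654 0.2973 0.03  ]
(np.float64(341.3641791044776), np.float64(226.34776119402986)) [0.4372 0.26   0.03  ]
dots [0.4181 0.3141 0.03  ]
((0.41776224970817566, 0.3143950402736664), 0.0699542835354805)
pos [0.413  0.3135 0.2025] yaw 1.5712 togo now-frame [-0.5811  0.2194  0.0025] turned-frame [-0.581   0.2197  0.0025] turn 0.0004 F [ 0.5547  0.6107 -0.4576] w 0.996
```

```bash
python3 -m inch '[[[-0.048,0.018,0],0,0],[[-0.048,0.018,0],0,0],[[-0.048,0.018,0],0,0],[[-0.048,0.018,0],0,0],[[-0.048,0.018,0],0,0],[[-0.048,0.018,0],0,0],[[-0.048,0.018,0],0,0],[[-0.048,0.018,0],0,0]]'; python3 -m inch '[[[-0.048,0.018,0],0,0],[[-0.048,0.018,0],0,0],[[-0.048,0.018,0],0,0],[[-0.048,0.02,0],0,0],[[0,0,0],0,0],[[0,0,0],0,0]]'
python3 - <<'E'
from h import *
im,s=snap('wrist','w2.png'); togo(s,[.6327,-.2675,.2],np.pi/2)
print(s['eef_rot'])
E
```

```text
time_s: 3.45
eef_pos: [0.5583, -0.0709, 0.2028]
eef_rot: [3.141, -0.0, 1.573]
wrist_force: [0.7, 0.3, 0.5]
width: 1.001
grasp_force: 0.0
time_s: 4.2
eef_pos: [0.6321, -0.2614, 0.2022]
eef_rot: [-3.141, -0.001, 1.572]
wrist_force: [-0.6, 0.6, 0.1]
width: 1.002
grasp_force: 0.0
pos [ 0.6321 -0.2614  0.2022] yaw 1.5722 togo now-frame [-0.0061  0.0006  0.0022] turned-frame [-0.0061  0.0006  0.0022] turn 0.0014 F [-0.5956  0.5581  0.0669] w 1.002
[-3.141  -0.0009  1.5722]
```

View pics/w2.png

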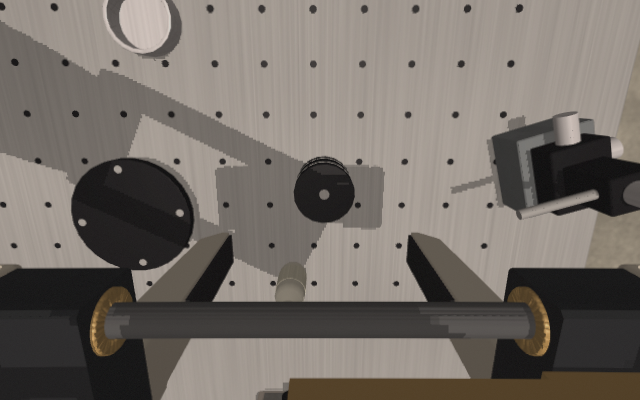

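The tall riser's top is centred on its dot at about (324,195). The bottle is at (290,285), clear of the fingers, which close left to right.

```bash
cat >> h.py <<'E'
def blob(im,u,v,win,fn):
    "centroid of weights fn(im) in window"
    g=fn(im.astype(float))[v-win:v+win+1,u-win:u+win+1]; yy,xx=np.mgrid[v-win:v+win+1,u-win:u+win+1]
    return (g*xx).sum()/g.sum(),(g*yy).sum()/g.sum()
bright=lambda t:(lambda im:np.clip(im.mean(2)-t,0,None))
E
python3 - <<'E'
from h import *
im=cv2.imread('pics/w2.png'); s=r.read_state(); s['eef_pos']=np.array([.6321,-.2614,.2022])
q=blob(im,324,195,7,bright(90)); p=onz('wrist',s,*q,.05); print(q,p)
togo(s,[p[0],p[1],.012],np.pi/2)
E
```

```text
(np.float64(323.8167259786477), np.float64(194.1187722419929)) [ 0.6369 -0.2731  0.05  ]
pos [ 0.6321 -0.2614  0.2022] yaw 1.5727 togo now-frame [-0.0117  0.0047  0.1902] turned-frame [-0.0117  0.0048  0.1902] turn 0.0019 F [0.3531 0.354  0.4328] w 1.003
```

```bash
python3 -m inch '[[[-0.0117,0.0048,0],0,0],[[0,0,0.04],0,0],[[0,0,0.04],0,0],[[0,0,0.04],0,0],[[0,0,0.04],0,0],[[0,0,0.02],0,0],[[0,0,0.01],0,0],[[0,0,0],0,0]]' 40; python3 -m inch '[[[0,0,0],0,1],[[0,0,0],0,1],[[0,0,0],0,1],[[0,0,0],0,1],[[0,0,0],0,1],[[0,0,0],0,1]]' 40
```

```text
time_s: 5.25
eef_pos: [0.6369, -0.2749, 0.0132]
eef_rot: [3.141, 0.0, 1.571]
wrist_force: [0.2, -0.4, 0.7]
width: 1.003
grasp_force: 0.0
time_s: 6.0
eef_pos: [0.6366, -0.2749, 0.0131]
eef_rot: [3.141, 0.0, 1.571]
wrist_force: [-1.0, 0.9, 4.8]
width: 0.63
grasp_force: 40.0
```

```bash
python3 -m inch '[[[0,0,-0.02],0,1],[[0,0,-0.04],0,1],[[0,0,-0.04],0,1],[[0,0,-0.04],0,1],[[0.04,-0.015,0],0,1],[[0.046,-0.017,0],0,1],[[0.046,-0.017,0],0,1],[[0.046,-0.017,0],0,1]]'; python3 -m inch '[[[0.046,-0.017,0],0,1],[[0.046,-0.017,0],0,1],[[0.046,-0.017,0],0,1],[[0.046,-0.017,0],0,1],[[0.046,-0.017,0],0,1],[[0.046,-0.017,0],0,1],[[0.046,-0.017,0],0,1],[[0.046,-0.017,0],0,1]]'; python3 -m inch '[[[0.043,-0.017,0],0,1],[[0,0,0],0,1],[[0,0,0],0,1]]'
python3 - <<'E'
from h import *
togo(r.read_state(),[.418,.3142,.0435],np.pi/2)
E
```

```text
time_s: 7.0
eef_pos: [0.5697, -0.0953, 0.1533]
eef_rot: [3.141, -0.0, 1.571]
wrist_force: [-0.1, 0.3, -3.3]
width: 0.631
grasp_force: 40.0
time_s: 8.0
eef_pos: [0.4337, 0.2727, 0.1535]
eef_rot: [3.141, -0.0, 1.571]
wrist_force: [0.2, 0.4, -3.5]
width: 0.628
grasp_force: 40.0
time_s: 8.38
eef_pos: [0.4175, 0.314, 0.153]
eef_rot: [3.141, 0.0, 1.572]
wrist_force: [0.3, 0.0, -5.1]
width: 0.627
grasp_force: 40.0
pos [0.4175 0.314  0.153 ] yaw 1.5717 togo now-frame [0.0002 0.0005 0.1095] turned-frame [0.0002 0.0005 0.1095] turn 0.0009 F [ 0.2512  0.0284 -5.072 ] w 0.627
```

```bash
python3 -m inch '[[[-0.0016,0.0005,0.03],0,1],[[0,0,0.04],0,1],[[0,0,0.025],0,1],[[0,0,0.01],0,1],[[0,0,0.003],0,1],[[0,0,0.0015],0,1],[[0,0,0],0,1],[[0,0,0],0,1]]'
```

```text
time_s: 9.38
eef_pos: [0.4185, 0.313, 0.0439]
eef_rot: [3.14, -0.001, 1.571]
wrist_force: [-0.5, -0.0, -3.7]
width: 0.626
grasp_force: 40.0
```

```bash
python3 -m inch '[[[0,0,0.001],0,1],[[0,0,0],0,1],[[0,0,0],0,0.8],[[0,0,0],0,0],[[0,0,0],0,0],[[0,0,0],0,0],[[0,0,0],0,0]]'; python3 -m inch '[[[0,0,-0.03],0,0],[[0,0,-0.05],0,0],[[0,0,-0.05],0,0],[[0,0,-0.03],0,0],[[0,0,0],0,0],[[0,0,0],0,0]]'
python3 - <<'E'
from h import *
im,s=snap('wrist','w3.png'); togo(s,[.4629,-.1094,.2],np.pi/2); print(s['eef_rot'])
E
```

```text
time_s: 10.25
eef_pos: [0.418, 0.3126, 0.042]
eef_rot: [-3.142, 0.0, 1.571]
wrist_force: [-0.4, -0.7, 0.2]
width: 0.986
grasp_force: 0.0
time_s: 11.0
eef_pos: [0.4176, 0.3123, 0.2009]
eef_rot: [-3.14, 0.001, 1.571]
wrist_force: [0.6, 0.2, -0.6]
width: 0.999
grasp_force: 0.0
pos [0.4176 0.3123 0.2009] yaw 1.5708 togo now-frame [-0.4217  0.0453  0.0009] turned-frame [-0.4217  0.0453  0.0009] turn 0.0000 F [ 0.6293  0.2018 -0.6073] w 0.999
[-3.1404  0.0008  1.5708]
```

View pics/w3.png

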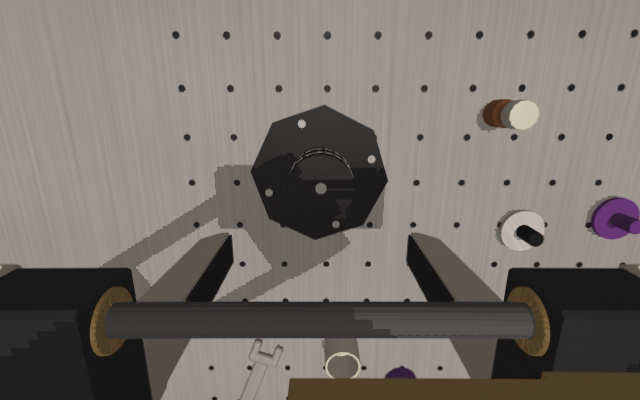

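The riser stands on the octagon. Its dot is at (321,188), and the octagon's dots are at (302,124), (371,159), (269,192) and (336,224).

```bash
python3 - <<'E'
from h import *
im=cv2.imread('pics/w3.png'); s=dict(eef_pos=np.array([.4176,.3123,.2009]),eef_rot=[-3.1415,0,1.5708])
P=[onz('wrist',s,*blob(im,u,v,7,bright(90)),.03) for u,v in [(302,124),(371,159),(269,192),(336,224)]]
print('oct',np.mean(P,0)); print('riser',onz('wrist',s,*blob(im,321,188,7,bright(90)),.08))
E
python3 -m inch '[[[-0.053,0.006,0],0,0],[[-0.053,0.006,0],0,0],[[-0.053,0.006,0],0,0],[[-0.053,0.006,0],0,0],[[-0.053,0.006,0],0,0],[[-0.053,0.005,0],0,0],[[-0.053,0.005,0],0,0],[[-0.05,0.005,0],0,0]]'; python3 -m inch '[[[0,0,0],0,0],[[0,0,0],0,0]]'
python3 - <<'E'
from h import *
im,s=snap('wrist','w4.png'); togo(s,[.4629,-.1094,.2],np.pi/2); print(s['eef_rot'])
E
```

```text
oct [0.4178 0.3146 0.03  ]
riser [0.419  0.3147 0.08  ]
time_s: 12.05
eef_pos: [0.462, -0.1099, 0.2002]
eef_rot: [-3.139, -0.001, 1.57]
wrist_force: [0.8, 0.8, 0.5]
width: 1.001
grasp_force: 0.0
time_s: 12.3
eef_pos: [0.4622, -0.1078, 0.2007]
eef_rot: [-3.139, -0.001, 1.57]
wrist_force: [-0.4, -0.5, 0.6]
width: 1.002
grasp_force: 0.0
pos [ 0.4622 -0.1078  0.2007] yaw 1.5700 togo now-frame [-0.0016  0.0007  0.0007] turned-frame [-0.0016  0.0007  0.0007] turn -0.0008 F [-0.3757 -0.4531  0.6114] w 1.002
[-3.1391 -0.0014  1.57  ]
```

View pics/w4.png

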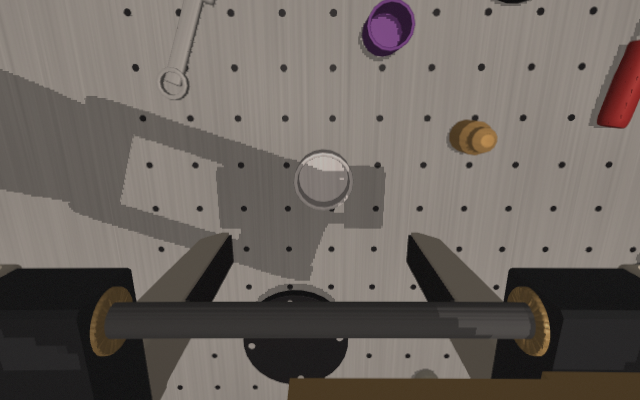

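The chamber ring is centred near (323,180) with a radius of about 28 px. It stands mouth up, with nothing close on either side.

```bash
python3 - <<'E'
from h import *
im=cv2.imread('pics/w4.png',0); s=dict(eef_pos=np.array([.4622,-.1078,.2007]),eef_rot=[-3.14,0,1.5705])
c=cv2.resize(im[130:230,270:380],None,fx=4,fy=4,interpolation=cv2.INTER_CUBIC)
h=cv2.HoughCircles(c,cv2.HOUGH_GRADIENT_ALT,1,20,param1=150,param2=.6,minRadius=70,maxRadius=140)
print(None if h is None else [(270+(a[0]-1.5)/4,130+(a[1]-1.5)/4,a[2]/4) for a in h.reshape(-1,h.shape[-1])])
for v in (179,180,181): p=onz('wrist',s,323.5,v,.026); print(p)
togo(s|dict(wrist_force=0,width=0),[*onz('wrist',s,323.5,180,.026)[:2],.005],np.pi/2)
E
```

```text
[(np.float32(322.125), np.float32(177.375), np.float32(24.394566)), (np.float32(322.125), np.float32(177.375), np.float32(28.39694))]
[ 0.4666 -0.1097  0.026 ]
[ 0.4666 -0.1107  0.026 ]
[ 0.4666 -0.1118  0.026 ]
pos [ 0.4622 -0.1078  0.2007] yaw 1.5705 togo now-frame [-0.0029  0.0044  0.1957] turned-frame [-0.0029  0.0044  0.1957] turn -0.0003 F 0 w 0.000
```

```bash
python3 - <<'E'
import cv2
im=cv2.imread('pics/w4.png')
cv2.imwrite('pics/w4c.png',cv2.resize(im[140:220,280:370],None,fx=7,fy=7,interpolation=cv2.INTER_NEAREST))
E
```

```text
(no output)
```

View pics/w4c.png

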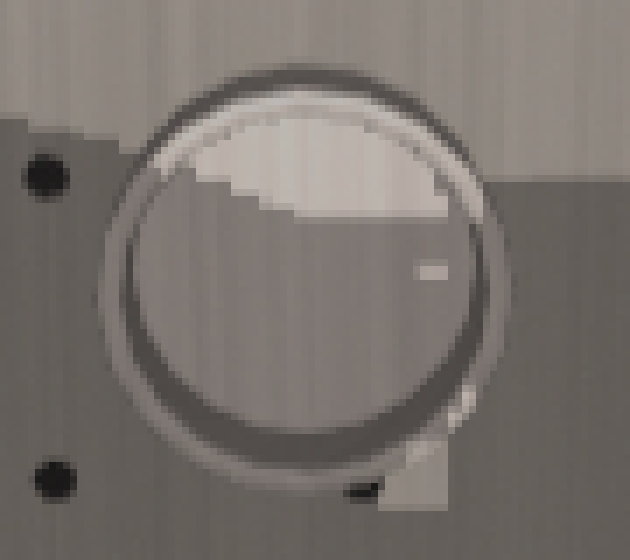

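The rim runs from column 294 to 353 and from row 153 to 210, so its centre is (323.6,181.6), i.e. world (0.4666,-0.112).

```bash
python3 -m inch '[[[-0.004,0.0044,0],0,0],[[0,0,0.04],0,0],[[0,0,0.04],0,0],[[0,0,0.04],0,0],[[0,0,0.04],0,0],[[0,0,0.025],0,0],[[0,0,0.01],0,0],[[0,0,0],0,0]]' 20; python3 -m inch '[[[0,0,0],0,1],[[0,0,0],0,1],[[0,0,0],0,1],[[0,0,0],0,1],[[0,0,0],0,1],[[0,0,0],0,1]]' 20;  python3 -m inch '[[[0,0,-0.02],0,1],[[0,0,-0.04],0,1],[[0,0,-0.05],0,1],[[0,0,-0.05],0,1],[[0,0,-0.02],0,1],[[0,0,0],0,1]]'
python3 - <<'E'
from h import *
togo(r.read_state(),[.419,.3147,.186],np.pi/2)
E
```

```text
time_s: 13.35
eef_pos: [0.4674, -0.1119, 0.007]
eef_rot: [-3.141, -0.0, 1.572]
wrist_force: [-0.6, -0.3, -0.0]
width: 1.002
grasp_force: 0.0
time_s: 14.1
eef_pos: [0.4675, -0.1125, 0.0075]
eef_rot: [3.142, 0.0, 1.571]
wrist_force: [-2.8, 0.8, 5.4]
width: 0.648
grasp_force: 20.0
time_s: 14.85
eef_pos: [0.4686, -0.1128, 0.1888]
eef_rot: [3.138, 0.001, 1.571]
wrist_force: [-0.3, -0.5, -0.6]
width: 0.647
grasp_force: 19.9
pos [ 0.4686 -0.1128  0.1888] yaw 1.5708 togo now-frame [ 0.4275 -0.0496  0.0028] turned-frame [ 0.4275 -0.0496  0.0028] turn -0.0000 F [-0.3394 -0.5209 -0.6339] w 0.647
```

```bash
python3 -m inch '[[[0.03,-0.004,0],0,1],[[0.05,-0.006,0],0,1],[[0.05,-0.006,0],0,1],[[0.05,-0.006,0],0,1],[[0.05,-0.006,0],0,1],[[0.05,-0.006,0],0,1],[[0.05,-0.006,0],0,1],[[0.05,-0.006,0],0,1]]'; python3 -m inch '[[[0.0475,-0.0036,0],0,1],[[0,0,0],0,1],[[0,0,0.03],0,1],[[0,0,0.03],0,1],[[0,0,0.02],0,1],[[0,0,0],0,1],[[0,0,0],0,1]]'
python3 - <<'E'
from h import *
togo(r.read_state(),[.419,.3147,.0865],np.pi/2)
E
```

```text
time_s: 15.85
eef_pos: [0.42, 0.2687, 0.1847]
eef_rot: [-3.139, 0.001, 1.571]
wrist_force: [1.1, 0.3, -0.9]
width: 0.652
grasp_force: 19.9
time_s: 16.73
eef_pos: [0.418, 0.3147, 0.1072]
eef_rot: [-3.141, 0.0, 1.57]
wrist_force: [-0.7, -0.4, -1.0]
width: 0.644
grasp_force: 19.9
pos [0.418  0.3147 0.1072] yaw 1.5702 togo now-frame [0.     0.001  0.0207] turned-frame [0.     0.001  0.0207] turn -0.0006 F [-0.7455 -0.3561 -1.0109] w 0.644
```

```bash
python3 -m inch '[[[0,0.0008,0.01],0,1],[[0,0,0.006],0,1],[[0,0,0.003],0,1],[[0,0,0.001],0,1],[[0,0,0],0,1],[[0,0,0],0,1]]'
```

```text
time_s: 17.48
eef_pos: [0.4186, 0.3152, 0.0875]
eef_rot: [3.142, -0.0, 1.571]
wrist_force: [-3.3, -1.9, 4.9]
width: 0.647
grasp_force: 19.9
```

```bash
python3 -m inch '[[[0,0,0],0,0.8],[[0,0,0],0,0],[[0,0,0],0,0],[[0,0,0],0,0],[[0,0,0],0,0],[[0,0,-0.03],0,0],[[0,0,-0.05],0,0],[[0,0,-0.05],0,0]]'; python3 -m inch '[[[0,0,-0.02],0,0],[[0,0,0],0,0],[[0,0,0],0,0]]'
python3 - <<'E'
from h import *
im,s=snap('wrist','w5.png'); togo(s,[.4451,.0881,.21],np.pi/2); print(s['eef_rot'])
cv2.imwrite('pics/w5c.png',cv2.resize(im[70:270,230:410,::-1],None,fx=3,fy=3,interpolation=cv2.INTER_NEAREST))
E
```

```text
time_s: 18.48
eef_pos: [0.4183, 0.3149, 0.2182]
eef_rot: [-3.141, 0.0, 1.571]
wrist_force: [0.4, 0.2, 0.4]
width: 1.0
grasp_force: 0.0
time_s: 18.85
eef_pos: [0.4178, 0.3146, 0.2347]
eef_rot: [-3.139, 0.002, 1.571]
wrist_force: [-0.2, -0.5, -0.6]
width: 1.001
grasp_force: 0.0
pos [0.4178 0.3146 0.2347] yaw 1.5707 togo now-frame [-0.2265  0.0274  0.0247] turned-frame [-0.2265  0.0273  0.0247] turn -0.0001 F [-0.2426 -0.5249 -0.5674] w 1.001
[-3.1387  0.0018  1.5707]
```

View pics/w5c.png

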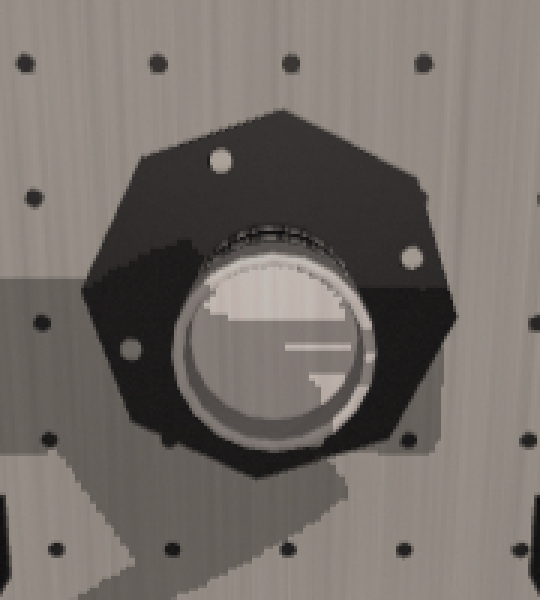

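The chamber sits on the riser. Its rim is centred at crop (274.5,353.5), i.e. pixel (321.2,187.5).

```bash
python3 - <<'E'
from h import *
s=dict(eef_pos=np.array([.4180,.3147,.2347]),eef_rot=[-3.1405,0,1.5707])
print('chamber',onz('wrist',s,321.2,187.5,.106), onz('wrist',s,230+221/3,70+160/3,.03))
E
python3 -m inch '[[[-0.045,0.0055,0.005],0,0],[[-0.045,0.0055,0.005],0,0],[[-0.045,0.0055,0.005],0,0],[[-0.045,0.0055,0.005],0,0],[[-0.045,0.0055,0.005],0,0],[[0,0,0],0,0],[[0,0,0],0,0]]'
python3 - <<'E'
from h import *
im,s=snap('wrist','w6.png'); togo(s,[.4451,.0881,.21],np.pi/2); print(s['eef_rot'])
cv2.imwrite('pics/w6c.png',cv2.resize(im[60:260,220:420,::-1],None,fx=3,fy=3,interpolation=cv2.INTER_NEAREST))
E
```

```text
chamber [0.4199 0.3156 0.106 ] [0.4012 0.3671 0.03  ]
time_s: 19.77
eef_pos: [0.4454, 0.0903, 0.2109]
eef_rot: [-3.139, -0.0, 1.57]
wrist_force: [0.8, -0.2, 1.1]
width: 1.001
grasp_force: 0.0
pos [0.4454 0.0903 0.2109] yaw 1.5700 togo now-frame [-0.0022 -0.0003  0.0009] turned-frame [-0.0022 -0.0003  0.0009] turn -0.0008 F [ 0.8041 -0.2485  1.1443] w 1.001
[-3.1394 -0.0003  1.57  ]
```

View pics/w6c.png

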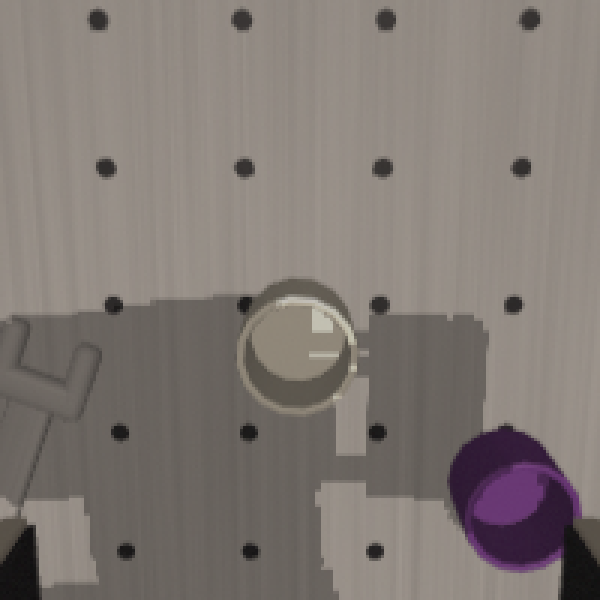

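The dish rim is centred at crop (297.5,355), i.e. pixel (318.9,178.0). The purple pot is about 75 mm to one side and 50 mm back, clear of the finger.

```bash
python3 - <<'E'
from h import *
s=r.read_state(); s['eef_pos']=np.array([.4454,.0903,.2109]); s['eef_rot']=[-3.1395,0,1.57]
p=onz('wrist',s,318.9,178,.042); print(p); togo(s,[p[0],p[1],.025],np.pi/2)
print(onz('wrist',s,220+515/3,60+512/3,.042))
E
```

```text
[0.445  0.0908 0.042 ]
pos [0.4454 0.0903 0.2109] yaw 1.5700 togo now-frame [ 0.0005 -0.0004  0.1859] turned-frame [ 0.0005 -0.0004  0.1859] turn -0.0008 F [-0.2104  0.715   0.5252] w 1.003
[0.522  0.0337 0.042 ]
```

```bash
python3 -m inch '[[[0.0005,-0.0004,0.03],0,0],[[0,0,0.04],0,0],[[0,0,0.04],0,0],[[0,0,0.04],0,0],[[0,0,0.025],0,0],[[0,0,0.011],0,0],[[0,0,0],0,0],[[0,0,0],0,0.3]]' 15; python3 -m inch '[[[0,0,0],0,1],[[0,0,0],0,1],[[0,0,0],0,1],[[0,0,0],0,1],[[0,0,0],0,1],[[0,0,0],0,1],[[0,0,0],0,1]]' 15;  python3 -m inch '[[[0,0,-0.02],0,1],[[0,0,-0.04],0,1],[[0,0,-0.05],0,1],[[0,0,-0.05],0,1],[[0,0,-0.02],0,1],[[0,0,0],0,1]]'
python3 - <<'E'
from h import *
togo(r.read_state(),[.4199,.3154,.14],np.pi/2)
E
```

```text
time_s: 20.82
eef_pos: [0.4468, 0.091, 0.0274]
eef_rot: [3.14, -0.0, 1.571]
wrist_force: [-0.4, 0.3, 0.3]
width: 0.937
grasp_force: 0.0
time_s: 21.7
eef_pos: [0.4457, 0.0906, 0.0262]
eef_rot: [-3.141, 0.0, 1.571]
wrist_force: [-1.8, -0.1, 2.1]
width: 0.45
grasp_force: 15.0
time_s: 22.45
eef_pos: [0.447, 0.0907, 0.2079]
eef_rot: [3.138, -0.0, 1.571]
wrist_force: [1.0, 0.9, -1.0]
width: 0.452
grasp_force: 15.0
pos [0.447  0.0907 0.2079] yaw 1.5708 togo now-frame [ 0.2247 -0.0271  0.0679] turned-frame [ 0.2247 -0.0271  0.0679] turn -0.0000 F [ 0.9819  0.9445 -0.9522] w 0.452
```

```bash
python3 -m inch '[[[0.045,-0.0054,0],0,1],[[0.045,-0.0054,0],0,1],[[0.045,-0.0054,0],0,1],[[0.045,-0.0054,0],0,1],[[0.0447,-0.0055,0],0,1],[[0,0,0],0,1],[[0,0,0.03],0,1],[[0,0,0.02],0,1]]'; python3 -m inch '[[[0,0,0],0,1],[[0,0,0],0,1]]'
python3 - <<'E'
from h import *
im,s=snap('wrist','w7.png');togo(s,[.4199,.3154,.1125],np.pi/2)
E
```

```text
time_s: 23.45
eef_pos: [0.4176, 0.3139, 0.1531]
eef_rot: [-3.139, 0.002, 1.571]
wrist_force: [-1.0, 0.4, -1.2]
width: 0.45
grasp_force: 15.0
time_s: 23.7
eef_pos: [0.4188, 0.3148, 0.1562]
eef_rot: [-3.141, 0.0, 1.57]
wrist_force: [0.1, -0.1, -0.3]
width: 0.45
grasp_force: 15.0
pos [0.4188 0.3148 0.1562] yaw 1.5702 togo now-frame [0.0006 0.0011 0.0437] turned-frame [0.0006 0.0011 0.0437] turn -0.0006 F [ 0.1252 -0.0636 -0.2721] w 0.450
```

View pics/w7.png

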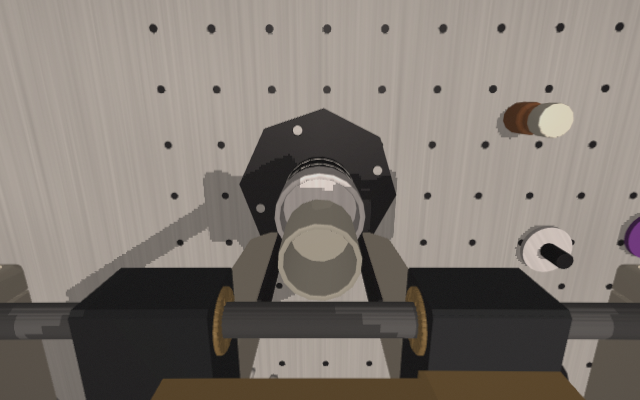

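The dish is held upright above the chamber and in line with it in x (both near column 320). Lowering it in.

```bash
python3 -m inch '[[[0.0004,0.0009,0.02],0,1],[[0,0,0.012],0,1],[[0,0,0.007],0,1],[[0,0,0.003],0,1],[[0,0,0.001],0,1],[[0,0,0],0,1],[[0,0,0],0,1]]'
```

```text
time_s: 24.62
eef_pos: [0.4198, 0.3159, 0.1135]
eef_rot: [3.141, -0.0, 1.571]
wrist_force: [-0.8, 0.7, -1.0]
width: 0.451
grasp_force: 15.0
```

```bash
python3 -m inch '[[[0,0,0.001],0,1],[[0,0,0.001],0,1],[[0,0,0],0,1],[[0,0,0],0,1]]'
```

```text
time_s: 25.12
eef_pos: [0.4198, 0.3159, 0.1121]
eef_rot: [3.141, -0.0, 1.571]
wrist_force: [-2.3, -1.7, 7.4]
width: 0.443
grasp_force: 15.0
```

```bash
python3 -m inch '[[[0,0,0],0,0.5],[[0,0,0],0,0.2],[[0,0,0],0,0],[[0,0,0],0,0],[[0,0,-0.03],0,0],[[0,0,-0.04],0,0],[[0,0,-0.05],0,0],[[0,0,0],0,0]]'; python3 -m inch '[[[0,0,0],0,0]]'
python3 - <<'E'
from h import *
im,s=snap('wrist','w8.png'); togo(s,[.6402,.2444,.22],np.pi/2); print(s['eef_rot'])
cv2.imwrite('pics/w8c.png',cv2.resize(im[70:270,230:410,::-1],None,fx=3,fy=3,interpolation=cv2.INTER_NEAREST))
E
```

```text
time_s: 26.12
eef_pos: [0.4219, 0.3171, 0.2364]
eef_rot: [3.134, -0.005, 1.571]
wrist_force: [-0.7, 0.5, 0.2]
width: 0.999
grasp_force: 0.0
time_s: 26.25
eef_pos: [0.4194, 0.3156, 0.2307]
eef_rot: [-3.141, 0.0, 1.571]
wrist_force: [-1.0, -0.2, -0.7]
width: 0.997
grasp_force: 0.0
pos [0.4194 0.3156 0.2307] yaw 1.5708 togo now-frame [-0.0712  0.2208  0.0107] turned-frame [-0.0712  0.2208  0.0107] turn 0.0000 F [-0.9848 -0.2416 -0.7131] w 0.997
[-3.1414  0.0001  1.5708]
```

View pics/w8c.png

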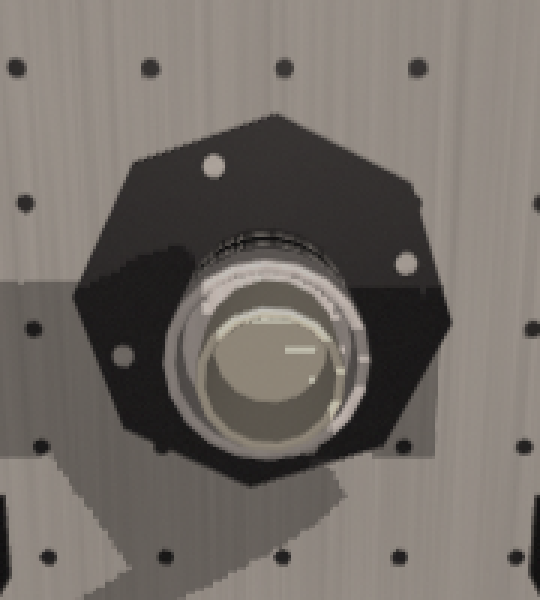

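The dish stands inside the chamber. Its rim is centred at crop (270.5,376), i.e. pixel (319.9,195.0).

```bash
python3 - <<'E'
from h import *
s=dict(eef_pos=np.array([.4194,.3156,.2307]),eef_rot=[-3.1414,0,1.5708])
print('dish',onz('wrist',s,319.9,195,.128),'chamber',onz('wrist',s,230+265/3-.3,70+360/3-.3,.106))
E
python3 -m inch '[[[-0.0142,0.0442,0.004],0,0.6],[[-0.0142,0.0442,0.004],0,0.6],[[-0.0142,0.0442,0.003],0,0.6],[[-0.0142,0.0442,0],0,0.6],[[-0.0142,0.044,0],0,0.6],[[0,0,0],0,0.6],[[0,0,0],0,0.6]]'
python3 - <<'E'
from h import *
im,s=snap('wrist','w9.png'); togo(s,[.6402,.2444,.22],np.pi/2); print(s['eef_rot'])
cv2.imwrite('pics/w9c.png',cv2.resize(im[60:260,220:470,::-1],None,fx=3,fy=3,interpolation=cv2.INTER_NEAREST))
E
```

```text
dish [0.4203 0.3168 0.128 ] chamber [0.4186 0.3155 0.106 ]
time_s: 27.18
eef_pos: [0.6392, 0.2446, 0.218]
eef_rot: [-3.138, 0.001, 1.571]
wrist_force: [0.4, -0.2, -0.7]
width: 0.405
grasp_force: 0.0
pos [0.6392 0.2446 0.218 ] yaw 1.5705 togo now-frame [-0.0002  0.001  -0.002 ] turned-frame [-0.0002  0.001  -0.002 ] turn -0.0003 F [ 0.3912 -0.1629 -0.7211] w 0.405
[-3.1382  0.0007  1.5705]
```

View pics/w9c.png

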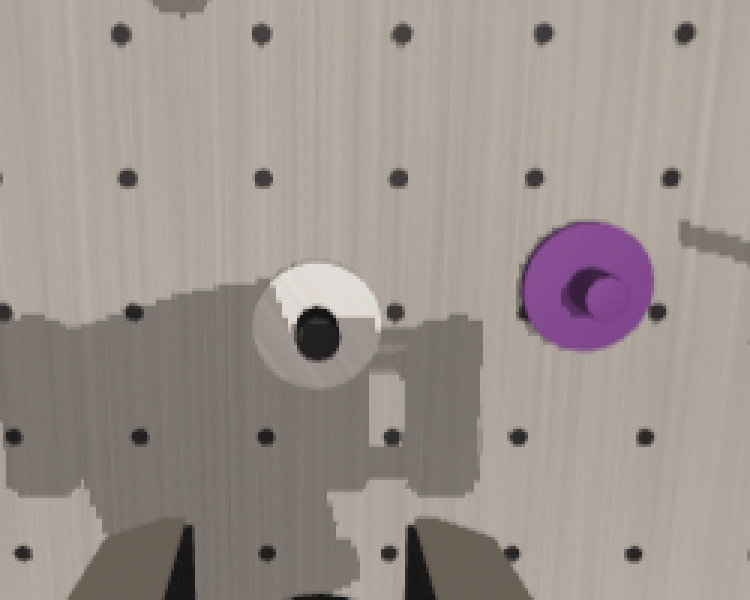

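The cover's disc is centred at crop (317,326), i.e. pixel (325.4,168.4). The knob top is at crop (318,339), i.e. (325.7,172.7). The purple look-alike is at crop (590,285), clear of the pre-closed fingers.

```bash
python3 - <<'E'
from h import *
s=r.read_state(); s['eef_pos']=np.array([.6394,.2448,.218]); s['eef_rot']=[-3.1395,0,1.5705]
a=onz('wrist',s,325.4,168.4,.011); b=onz('wrist',s,325.7,172.7,.036); print(a,b)
p=(a+b)/2; togo(s,[p[0],p[1],.0145],np.pi/2)
E
```

```text
[0.6461 0.2477 0.011 ] [0.646 0.248 0.036]
pos [0.6394 0.2448 0.218 ] yaw 1.5705 togo now-frame [0.0031 0.0067 0.2035] turned-frame [0.0031 0.0067 0.2035] turn -0.0003 F [-0.6822  0.3351 -0.0751] w 0.401
```

```bash
python3 -m inch '[[[0.0031,0.0067,0.03],0,0.6],[[0,0,0.04],0,0.6],[[0,0,0.04],0,0.6],[[0,0,0.04],0,0.6],[[0,0,0.03],0,0.6],[[0,0,0.015],0,0.6],[[0,0,0.007],0,0.6],[[0,0,0],0,0.6]]' 10; python3 -m inch '[[[0,0,0],0,0.6]]'
```

```text
time_s: 28.22
eef_pos: [0.6473, 0.2482, 0.019]
eef_rot: [3.141, -0.0, 1.571]
wrist_force: [-0.1, 0.5, -0.2]
width: 0.401
grasp_force: 0.0
time_s: 28.35
eef_pos: [0.6481, 0.2482, 0.0199]
eef_rot: [3.139, -0.001, 1.571]
wrist_force: [-0.3, -0.2, 0.9]
width: 0.402
grasp_force: 0.0
```

```bash
python3 -m inch '[[[0,-0.001,0.004],0,0.6],[[0,0,0],0,0.6],[[0,0,0],0,1],[[0,0,0],0,1],[[0,0,0],0,1],[[0,0,0],0,1],[[0,0,0],0,1],[[0,0,0],0,1]]' 12; python3 -m inch '[[[0,0,-0.02],0,1],[[0,0,-0.04],0,1],[[0,0,-0.05],0,1],[[0,0,-0.05],0,1],[[0,0,-0.04],0,1],[[0,0,0],0,1],[[0,0,0],0,1]]'
python3 - <<'E'
from h import *
togo(r.read_state(),[.4203,.3166,.16],np.pi/2)
E
```

```text
time_s: 29.35
eef_pos: [0.646, 0.2478, 0.0141]
eef_rot: [-3.142, 0.0, 1.571]
wrist_force: [-0.1, -0.2, 0.5]
width: 0.168
grasp_force: 12.0
time_s: 30.22
eef_pos: [0.6459, 0.2478, 0.2144]
eef_rot: [3.141, -0.0, 1.571]
wrist_force: [-0.6, -0.3, -1.2]
width: 0.167
grasp_force: 12.0
pos [0.6459 0.2478 0.2144] yaw 1.5708 togo now-frame [ 0.0688 -0.2256  0.0544] turned-frame [ 0.0688 -0.2256  0.0544] turn -0.0000 F [-0.5648 -0.2903 -1.2193] w 0.167
```

```bash
python3 -m inch '[[[0.0138,-0.0451,0],0,1],[[0.0138,-0.0451,0],0,1],[[0.0138,-0.0451,0],0,1],[[0.0138,-0.0451,0],0,1],[[0.0136,-0.0452,0],0,1],[[0,0,0],0,1],[[0,0,0.03],0,1],[[0,0,0.025],0,1]]'; python3 -m inch '[[[0,0,0],0,1],[[0,0,0],0,1]]'
python3 - <<'E'
from h import *
togo(r.read_state(),[.4203,.3166,.136],np.pi/2)
E
```

```text
time_s: 31.22
eef_pos: [0.4203, 0.3159, 0.1571]
eef_rot: [-3.14, 0.001, 1.571]
wrist_force: [0.1, -0.4, -1.1]
width: 0.168
grasp_force: 12.0
time_s: 31.48
eef_pos: [0.4209, 0.3164, 0.1594]
eef_rot: [-3.141, 0.0, 1.57]
wrist_force: [0.0, -0.0, -0.4]
width: 0.167
grasp_force: 12.0
pos [0.4209 0.3164 0.1594] yaw 1.5703 togo now-frame [ 0.0002 -0.0006  0.0234] turned-frame [ 0.0002 -0.0006  0.0234] turn -0.0005 F [ 0.0152 -0.0471 -0.4055] w 0.167
```

```bash
python3 -m inch '[[[0.0002,-0.0004,0.01],0,1],[[0,0,0.008],0,1],[[0,0,0.003],0,1],[[0,0,0.001],0,1],[[0,0,0],0,1],[[0,0,0],0,1]]'
```

```text
time_s: 32.22
eef_pos: [0.4202, 0.3169, 0.1374]
eef_rot: [3.141, -0.0, 1.571]
wrist_force: [0.2, -0.0, -0.8]
width: 0.17
grasp_force: 12.0
```

```bash
python3 -m inch '[[[0,0,0.001],0,1],[[0,0,0.001],0,1],[[0,0,0],0,1],[[0,0,0],0,1]]'
```

```text
time_s: 32.72
eef_pos: [0.4204, 0.317, 0.1361]
eef_rot: [3.141, -0.001, 1.571]
wrist_force: [-1.9, -1.0, 4.8]
width: 0.169
grasp_force: 12.0
```

Contact came at the expected height (0.136), so the cover is seated. Releasing and looking.

```bash
python3 -m inch '[[[0,0,0],0,0.75],[[0,0,0],0,0.6],[[0,0,0],0,0.5],[[0,0,0],0,0.5],[[0,0,-0.02],0,0.5],[[0,0,-0.04],0,0.5],[[0,0,-0.05],0,0.5],[[0,0,0],0,0.5]]'; python3 -m inch '[[[0,0,0],0,0.5],[[0,0,0],0,0.5]]'
python3 - <<'E'
from h import *
im,s=snap('wrist','w10.png'); im2,_=snap('scene','s10.png'); print(s['eef_pos'],s['eef_rot'])
a=cv2.resize(im[70:270,230:410],None,fx=2,fy=2); b=cv2.resize(im2[110:243,380:500],(360,400),interpolation=cv2.INTER_CUBIC)
cv2.imwrite('pics/f10.png',np.hstack([a,b])[:,:,::-1])
E
```

```text
time_s: 33.72
eef_pos: [0.4223, 0.3182, 0.2504]
eef_rot: [3.134, -0.005, 1.571]
wrist_force: [0.1, -0.6, 0.5]
width: 0.501
grasp_force: 0.0
time_s: 33.98
eef_pos: [0.4192, 0.3163, 0.2432]
eef_rot: [-3.139, 0.002, 1.571]
wrist_force: [-0.6, -0.2, -0.3]
width: 0.5
grasp_force: 0.0
[0.4192 0.3163 0.2432] [-3.139   0.0016  1.5708]
```

View pics/f10.png

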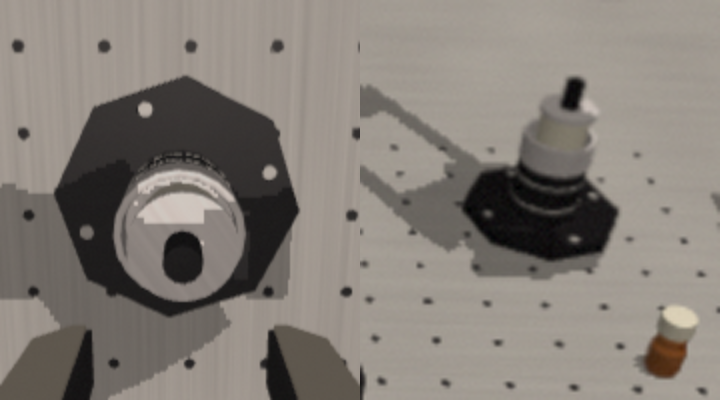

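In both views the cover lies level and centred on the dish, and the riser, chamber and dish are stacked upright on the octagon. The gripper is clear.

```bash
python3 -c "
from cell import workorder; print(workorder.sign_off())"
```

```text
the job is handed in; nothing more can be done
None
```

I built the stack on the octagonal platform in the order asked (tall riser, chamber, dish, cover) and handed it in at about 34 s of the 128 s allowed; the last pictures showed it upright and level, with each piece within about 3 mm of centre where measured.

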